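# Unhook the consumables caddy and park it

### The job

Take the steel caddy off the hook stand and park it in the low frame on the welding table, gently, upright and fully down inside the lips, then let go. The hook's upturned stud is set to an unknown height: feel for its tip, lift the caddy only until it just passes over, and draw it off towards the open end without straining the hook. Leave the other things where they are.

Things in the scene. Friction and masses are not known exactly. Their poses are not given: they have to be found in the camera images.
- caddy: Grey steel caddy, 0.3 to 0.6 kg: open box 90 (x) x 110 (y) x 40 mm high, 4 mm walls, with an upright panel across its middle, 8 mm thick (x), 70 mm wide (y), reaching 185 mm above the underside. Origin: centre of the underside; z up; symmetric under a half turn. At the start it hangs level on the hook, its underside about 30 mm above the table.
- window (a point): Middle of the window in the caddy's panel, 73 mm above the underside. The window is 40 mm wide (y) and 52 mm high (47 to 99 mm above the underside). At the start the hook's arm passes through it and its upper edge rests on the arm, 3 to 10 mm behind the hook's stud.
- grip (a point): Middle of the top edge of the caddy's panel, 185 mm above the underside. The panel is plain and solid from the window up to here. Grip it across its 8 mm thickness, fingertips no more than 40 mm below this edge: lower, they could meet the hook's stud.
- hook: Fixed dark steel hook stand. Origin: on the table, below the place where the caddy hangs. A post (20 x 30 mm, 139 mm high) stands 78 mm behind it (+x). From the post an arm 14 mm wide (y) and 10 mm high, top 129 mm above the table, runs towards -x through the caddy's window to its open end at x = -22 mm. Above 20 N the hook is strained.
- hook_top (a point): Point on the arm's top, on the axis of the stiff upright stud (10 mm diameter, 46 mm long) through the arm's end, 15 mm in -x from the hook's origin. The stud's height is not measured: its tip is 14 to 34 mm above this point, its foot 46 mm below the tip. So the caddy comes off to -x only when lifted 0 to 6 mm more than the tip's height; higher, the window's lower edge meets the foot.
- frame: Fixed parking frame of dark steel: floor 4 mm thick with a lip all round, 14 mm high above the table and 6 mm thick; inside 97 mm (x) x 117 mm (y), for the caddy's box with 3.5 mm play on each side, either way round. Origin: centre of the underside, on the table.
- spray_can: White upright can, 60 mm diameter, 170 mm high, a bystander. Origin: centre of the underside.
- hammer: Hammer about 250 mm long with a wooden handle, lying on the table along its x, handle to -x, a bystander. Origin: on the table, under it.
- offcut: Square steel tube offcut 120 x 40 x 40 mm lying along its x, a bystander. Origin: centre of the underside.
- clamp: Bar clamp 300 mm long lying along its x, a bystander. Origin: underside of its bar's middle.
There are look-alikes about, which are no part of the job. What is shaped like the caddy but green is not meant.

How it is judged:
By the outcome, as a careful person would: the job done as asked, in the order asked, and still so for the second after the job is handed in, with the robot touching nothing.
It also fails if it takes over 72 s, if anything falls off the work surface, if the arm or the gripper's body presses on something with over 40 N, if the wrist force passes 120 N, or if a joint passes its speed limit or range.

### The arm

A 6-joint arm with a two-finger parallel gripper is mounted at the origin on the work surface. World frame = base frame: x ahead of the robot, y to its left, z up, the work surface at z = 0. Lengths are in m, angles in rad, forces in N, time in s.
With the tool pointing down it reaches from about 0.375 to 0.9 m from the base axis. Payload 3.1 kg.
Tool frame: the origin (TCP) lies at the very end of the fingers, on their centre line; the grasp point (between the pads) lies 19 mm behind it (robot.hold_point_z is the z of the grasp point in the tool frame, in m); z points along the fingers, y is the direction in which the jaws open and shut (so a half turn about z gives the same grasp; the last joint's range is limited). The gripper opens to 87 mm and grips with 3 to 60 N. Pads are 19 mm wide; open, the fingers measure 117 mm over their backs; the gripper's body (75 mm by 190 mm) begins 51 mm behind the grasp point.
Start: joints at [-1.47, 0.527, 1.433, -0, 1.181, -0.178], TCP at [0.172, -0.601, 0.223] pointing down, gripper open.
Joint ranges: [-3.08, 3.08], [-0.75, 2.2], [0.22, 2.44], [-1.43, 4.57], [0, 2.65], [-2.85, 2.85]. Speed limits (rad/s): [2.79, 2.79, 3.14, 3.14, 3.14, 3.14].

### API

Orientations are given as a unit quaternion [x, y, z, w].
In Python, from rig import robot, viewer, spotter gives the robot as it stands.
- The arm moves only by the shell command python3 -m crank 'ROWS' [FORCE]. ROWS is text: rows parted by semicolons, each of 7 numbers parted by spaces: the turn, a rotation vector about the tool's x, y, z in units of 5 degrees (1.0 is 5 degrees), then the shift along the tool's x, y, z in units of 40 mm (1.0 is 40 mm), then the gripper's target within -1 to 1 (shut at 1, half-way at 0, fully open at -1). A call has 1 to 5 rows; each row shifts and turns the pose as measured when the row begins, along the tool's axes as they then stand; what a row does not reach is not made up. A row lasts 1/8 s, in which the tool goes at most 62.5 mm and 10.7 degrees, less where a joint would pass 70% of its speed; a pose out of reach is approached as far as the arm can. A call is refused whole if a number of a shift passes 1 or a number of a turn 1, either way. A call with a gripper value outside its range is refused whole. The fingers move at their own pace and stop on an object; FORCE is the grip in N (left out, the last holds). Time passes only in rows, so rows that do not move let the fingers close. It gives the time, the measured TCP pose, the force and the opening at its end, in the units of the state.
- robot.get_obs(): the state, without advancing time (a new reading comes with each control period).
- viewer.camera(name): name is "side" or "top"; returns a dict with "img" (384x512x3 uint8, red, green, blue), "camera_matrix" (3x3 intrinsics, pixels), "distortion" ([k1, k2, p1, p2, k3] as OpenCV has them; the pictures are not rectified), "xyz" and "attitude" of the camera in the world. Camera axes: x right, y down, z forward; pixel columns grow to the right and rows downward; lengths in m; the calibration is good to about 2 mm. A picture is of the moment at which its call begins. There is no depth.
- robot.hand_in(): hands the job in, once; it reports no verdict.
Trained networks look in a picture, given as the dict that the camera call returned (one of the last four; its "shot" number tells which), for a name from the list of things; names that differ only in an ending like _2 or _b are one class to them, and where a whole thing is asked for, a point or a joint stands for the part that bears it (a point fixed in the world has none). Each returns a list of dicts, best first, with "score" (0 to 1); they miss things now and then, are a little off and sometimes report something else, mostly with a low value. They report only what shows in the picture. A call takes as long as a camera call. They do not tell look-alikes from the thing itself.
- spotter.boxes_of(name, picture): "at" ([x, y, z] in m, in the coordinates of the camera as it stood for that picture, good to about 4 mm: the middle of the surface that is visible of it).
The state is a dict: "time": time; "q": joint angles; "joint_velocities": joint speeds; "joint_torque": joint torques, N m; "position": TCP position; "tool_rot": TCP orientation; "ft_force": force on the tool from outside, world axes, zero at the start; "moment": the same for the moment, N m; "grip_width": finger opening in m.
Only numpy, scipy, OpenCV 4.12 (cv2) and the standard library are available. Lean on these libraries where they do the work, as an engineer would, in place of code of your own. Each camera call takes 0.05 s, during which the arm holds its last target.

## Working session

There is one attempt and no reset: what is moved stays moved. The work goes in short steps, Python scripts to look and compute and a shell command to move; the robot and the scene stay as the last step left them, time stands still between calls to the robot, and variables do not carry over. Pictures are saved under pics/ and viewed, and the job is handed in when it is done.

```bash
ls; mkdir -p pics; python3 - <<'E'
from rig import robot, viewer, spotter
import cv2,numpy as np
o=robot.get_obs(); print({k:np.round(v,3).tolist() for k,v in o.items()}, robot.hold_point_z)
for n in("side","top"):
    p=viewer.camera(n); cv2.imwrite(f"pics/{n}0.png",cv2.cvtColor(p["img"],cv2.COLOR_RGB2BGR))
    print(n,p["camera_matrix"],p["distortion"],p["xyz"],p["attitude"],p["shot"])
    for t in("caddy","window","grip","hook","hook_top","frame","spray_can","hammer","offcut","clamp"):
        print(t,[(round(r["score"],2),np.round(r["at"],3).tolist(),[k for k in r]) for r in spotter.boxes_of(t,p)][:4])
print(robot.get_obs()["time"])
E
```

```text
pics
{'time': 0.0, 'q': [-1.471, 0.528, 1.434, -0.0, 1.181, -0.179], 'joint_velocities': [0.0, -0.0, -0.0, 0.001, 0.001, 0.0], 'joint_torque': [-0.001, -44.005, -17.659, 0.063, 0.058, -0.0], 'position': [0.172, -0.6, 0.222], 'tool_rot': [0.99, 0.139, 0.0, -0.001], 'ft_force': [-0.52, 0.591, 0.087], 'moment': [-0.01, -0.006, 0.027], 'grip_width': 0.087} -0.0187
side [[495.87940732   0.         260.62921316]
 [  0.         495.87940732 195.47297845]
 [  0.           0.           1.        ]] [0.01395933 0.         0.         0.         0.        ] [0.42801348 1.0536412  1.32763288] [-0.07284073  0.92818407 -0.36393259  0.02686322] 1
caddy [(0.85, [0.074, -0.032, 1.753], ['at', 'score']), (0.79, [-0.079, -0.204, 1.969], ['at', 'score']), (0.6, [-0.169, -0.097, 1.85], ['at', 'score']), (0.32, [0.164, -0.203, 1.981], ['at', 'score'])]
window [(0.97, [-0.076, -0.205, 1.962], ['at', 'score']), (0.69, [0.07, -0.029, 1.756], ['at', 'score']), (0.58, [-0.169, -0.102, 1.854], ['at', 'score'])]
grip [(0.95, [-0.171, -0.098, 1.852], ['at', 'score']), (0.89, [-0.077, -0.209, 1.967], ['at', 'score'
[... 1063 characters left out ...]
ore']), (0.8, [0.121, 0.054, 1.247], ['at', 'score'])]
grip [(0.86, [0.119, 0.058, 1.246], ['at', 'score']), (0.84, [0.204, -0.192, 1.299], ['at', 'score']), (0.66, [0.373, -0.126, 1.298], ['at', 'score']), (0.43, [0.148, -0.023, 1.303], ['at', 'score'])]
hook [(0.61, [0.149, -0.022, 1.3], ['at', 'score'])]
hook_top [(0.8, [0.146, -0.024, 1.305], ['at', 'score'])]
frame [(0.79, [-0.195, 0.056, 1.289], ['at', 'score'])]
spray_can [(0.88, [-0.487, 0.1, 1.128], ['at', 'score'])]
hammer [(0.95, [-0.05, 0.14, 1.264], ['at', 'score']), (0.17, [-0.195, 0.053, 1.291], ['at', 'score'])]
offcut [(0.63, [-0.034, -0.136, 1.272], ['at', 'score'])]
clamp [(0.68, [0.42, 0.121, 1.288], ['at', 'score'])]
1.1
```

View pictures.

View pics/side0.png

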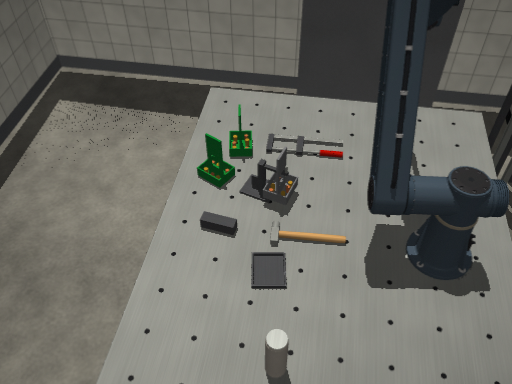

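View pics/top0.png

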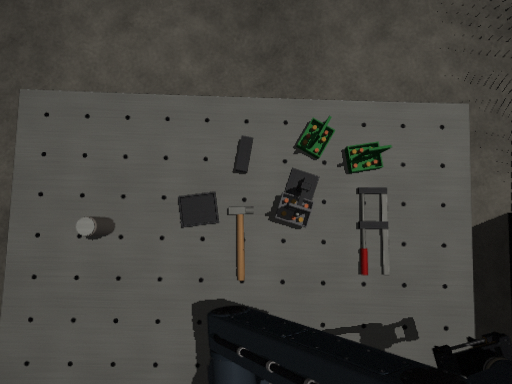

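```bash
python3 - <<'E'
import cv2
a=cv2.imread("pics/side0.png"); b=cv2.imread("pics/top0.png")
cv2.imwrite("pics/side0c.png",cv2.resize(a[110:310,170:370],(600,600),interpolation=cv2.INTER_CUBIC))
cv2.imwrite("pics/top0c.png",cv2.resize(b[120:300,180:400],None,fx=3.3,fy=3.3,interpolation=cv2.INTER_CUBIC))
E
```

```text
(no output)
```

View pics/side0c.png

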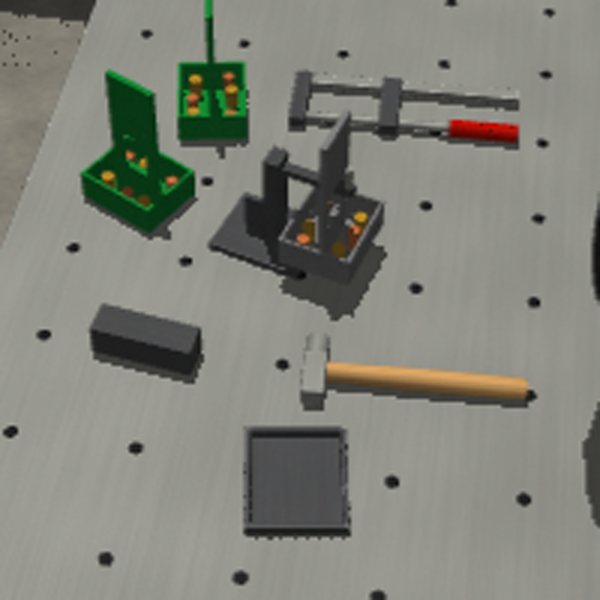

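View pics/top0c.png

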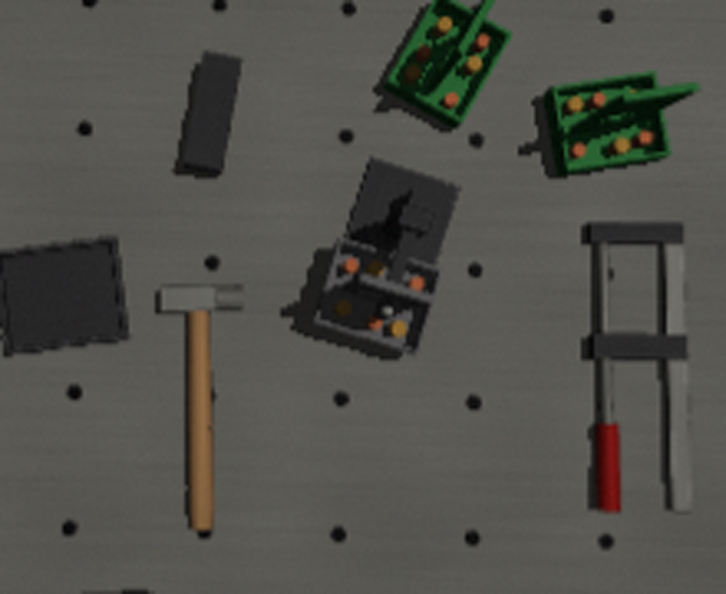

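```bash
cat > h.py <<'E'
import numpy as np,cv2,pickle
from scipy.spatial.transform import Rotation as R
from rig import robot, viewer, spotter
def proj(c,P):
    P=np.atleast_2d(P); Rw=R.from_quat(c["attitude"]).as_matrix()
    pc=(P-c["xyz"])@Rw
    return cv2.projectPoints(pc,np.zeros(3),np.zeros(3),c["camera_matrix"],np.array(c["distortion"]))[0][:,0]
def toworld(c,at): return R.from_quat(c["attitude"]).apply(at)+c["xyz"]
def ray(c,uv,z):
    u=cv2.undistortPoints(np.array([[uv]],float),c["camera_matrix"],np.array(c["distortion"]))[0,0]
    d=R.from_quat(c["attitude"]).apply([u[0],u[1],1]); return c["xyz"]+d*(z-c["xyz"][2])/d[2]
def shot(n,name):
    c=viewer.camera(n); cv2.imwrite(f"pics/{name}.png",cv2.cvtColor(c["img"],cv2.COLOR_RGB2BGR)); pickle.dump({k:c[k] for k in c},open(f"pics/{name}.pkl","wb")); return c
def crop(name,x0,y0,x1,y1,s,out,lines=()):
    a=cv2.imread(f"pics/{name}.png")[y0:y1,x0:x1]
    a=cv2.resize(a,None,fx=s,fy=s,interpolation=cv2.INTER_CUBIC)
    a=np.clip(a.astype(float)*1.6,0,255).astype(np.uint8)
    for p,q,col in lines:
        f=lambda r:tuple(int(round(v)) for v in ((np.array(r)+.5-[x0,y0])*s))
        cv2.line(a,f(p),f(q),col,1)
    for i in range(0,x1-x0,10): cv2.putText(a,str(x0+i),(i*s,8),0,.3,(0,255,255)); cv2.line(a,(i*s,10),(i*s,14),(0,255,255),1)
    for i in range(0,y1-y0,10): cv2.putText(a,str(y0+i),(0,i*s+4),0,.3,(0,255,255)); cv2.line(a,(20,i*s),(24,i*s),(0,255,255),1)
    cv2.imwrite(f"pics/{out}.png",a)
E
python3 - <<'E'
from h import *
for n in("side","top"):
    c=shot(n,n+"1")
    for t in ("caddy","grip","hook","frame","spray_can"):
        print(n,t,[(round(r["score"],2),np.round(toworld(c,r["at"]),3).tolist()) for r in spotter.boxes_of(t,c)][:3])
crop("side1",235,140,310,215,8,"s1c"); crop("top1",260,160,330,235,8,"t1c")
crop("side1",240,240,300,300,8,"s1f"); crop("top1",170,180,230,240,8,"t1f")
E
```

```text
side caddy [(0.97, [0.731, -0.4, 0.023]), (0.57, [0.794, -0.236, 0.036])]
side grip [(0.57, [0.55, -0.156, 0.059]), (0.57, [0.732, -0.404, 0.025]), (0.56, [0.801, -0.233, 0.033])]
side hook [(0.6, [0.621, -0.184, 0.029])]
side frame [(0.62, [0.537, 0.162, 0.002])]
side spray_can [(0.57, [0.476, 0.493, 0.145]), (0.57, [0.548, -0.158, 0.063]), (0.56, [0.54, 0.159, 0.002])]
top caddy [(0.92, [0.733, -0.411, 0.027]), (0.76, [0.552, -0.164, 0.055]), (0.62, [0.797, -0.242, 0.024])]
top grip [(0.89, [0.549, -0.162, 0.053]), (0.57, [0.8, -0.241, 0.022]), (0.55, [0.741, -0.411, 0.027])]
top hook [(0.72, [0.546, -0.164, 0.055]), (0.56, [0.633, -0.19, 0.006])]
top frame [(0.88, [0.545, 0.154, 0.005])]
top spray_can [(0.65, [0.48, 0.449, 0.154])]
```

View pics/s1c.png

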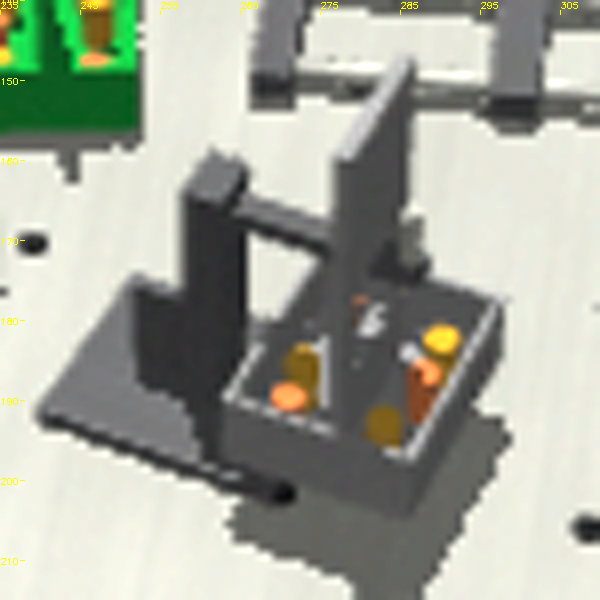

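View pics/t1c.png

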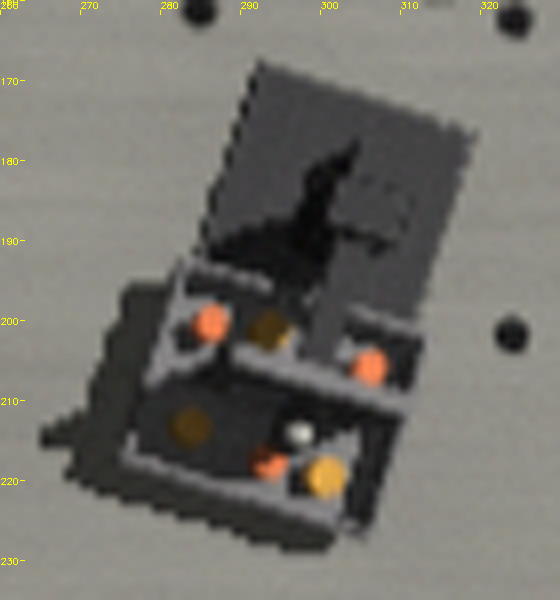

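View pics/s1f.png

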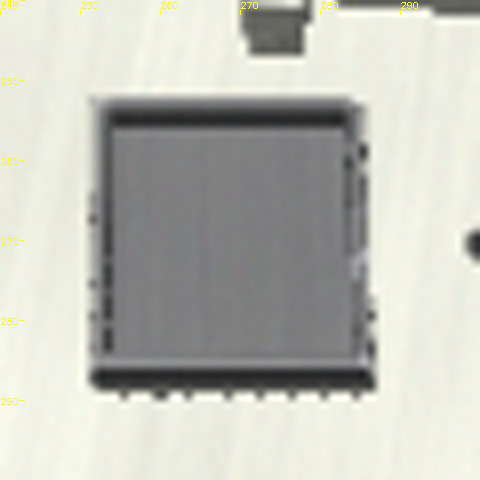

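View pics/t1f.png

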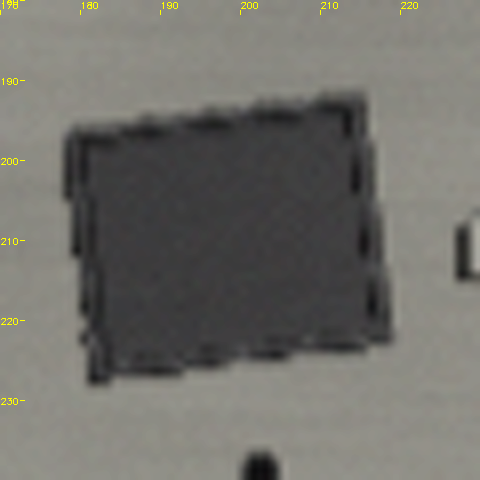

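```bash
cat > fit.py <<'E'
from h import *
from scipy.optimize import least_squares
s=pickle.load(open("pics/side1.pkl","rb"));t=pickle.load(open("pics/top1.pkl","rb"))
def P(x0,y0,l): return np.array(l)/8+[x0-.5,y0-.5]
def T(p,L): return R.from_euler('z',p[3]).apply(L)+p[:3]
def fit(obs,p0,free):
    def f(v):
        p=p0.copy(); p[free]=v
        return np.concatenate([(proj(c,T(p,np.array(L)))-uv).ravel() for c,L,uv in obs])
    r=least_squares(f,p0[free],x_scale=0.01); p=p0.copy(); p[free]=r.x; return p,f(r.x).reshape(-1,2)
a,b=.045,.055
cs=(s,[[a,b,.04],[-a,b,.04],[-a,-b,.04],[-a,b,0],[0,.035,.185],[0,-.035,.185]],P(235,140,[[228,398],[410,458],[500,305],[405,515],[343,159],[407,62]]))
ct=(t,[[a,b,.04],[-a,b,.04],[-a,-b,.04],[a,-b,.04],[0,.035,.185],[0,-.035,.185]],P(260,160,[[180,262],[125,460],[365,535],[420,330],[232,355],[408,405]]))
p0=np.array([.55,-.163,.03,-.3])
for n,o in(("side",[cs]),("top",[ct]),("both",[cs,ct])):
    for fr in([0,1,3],[0,1,2,3]):
        p,r=fit(o,p0,fr); print(n,np.round(p,4),np.round(r,1).tolist() if n=="both" else np.sqrt((r**2).mean()).round(2))
fx,fy=.0545,.0645
fs=(s,[[fx,-fy,.014],[-fx,-fy,.014],[-fx,fy,.014],[fx,fy,.014]],P(240,240,[[95,100],[360,100],[375,370],[92,370]]))
ft=(t,[[fx,fy,.014],[fx,-fy,.014],[-fx,-fy,.014],[-fx,fy,.014]],P(170,180,[[68,132],[365,97],[390,340],[92,378]]))
q0=np.array([.54,.157,0,.1])
for n,o in(("side",[fs]),("top",[ft]),("both",[fs,ft])):
    p2,r=fit(o,q0,[0,1,3]); print("frame",n,np.round(p2,4),np.round(r,1).tolist())
E
python3 fit.py
```

```text
side [ 0.5458 -0.1679  0.03   -0.2712] 0.64
side [ 0.5496 -0.2109 -0.0135 -0.2781] 0.29
top [ 0.5495 -0.1673  0.03   -0.2545] 0.66
top [ 0.5523 -0.1749 -0.0291 -0.2546] 0.21
both [ 0.548  -0.1675  0.03   -0.2543] [[-1.4, 0.4], [-0.2, 0.5], [-0.2, -1.0], [-0.0, 1.1], [-0.6, -0.2], [-0.7, -1.1], [-0.7, -0.3], [-1.2, 0.9], [0.8, 0.9], [1.1, 0.4], [-0.4, 0.3], [0.6, 0.7]]
both [ 0.548  -0.1678  0.0291 -0.254 ] [[-1.4, 0.5], [-0.2, 0.6], [-0.2, -0.9], [-0.0, 1.2], [-0.6, -0.0], [-0.7, -0.9], [-0.6, -0.3], [-1.1, 0.9], [0.8, 0.8], [1.1, 0.4], [-0.3, 0.3], [0.7, 0.7]]
frame side [0.5393 0.1591 0.     0.1614] [[-0.1, -0.0], [0.2, -0.1], [-0.1, 0.0], [0.0, 0.1]]
frame top [0.5428 0.1556 0.     0.1467] [[-0.2, -0.4], [-0.1, -0.4], [0.2, 0.5], [0.0, 0.3]]
frame both [0.5409 0.1572 0.     0.1545] [[-0.3, -0.7], [-0.1, -0.6], [-0.7, -0.5], [-0.6, -0.6], [-0.8, 0.3], [-0.7, -0.0], [-0.1, 0.9], [-0.3, 0.9]]
```

```bash
cat > ov.py <<'E'
from h import *
s=pickle.load(open("pics/side1.pkl","rb"));t=pickle.load(open("pics/top1.pkl","rb"))
def box(x0,x1,y0,y1,z0,z1):
    V=[[x,y,z] for x in(x0,x1) for y in(y0,y1) for z in(z0,z1)]
    return [(V[i],V[j]) for i in range(8) for j in range(i) if bin(i^j).count('1')==1]
def L(c,p,segs,col):
    M=R.from_euler('z',p[3]); out=[]
    for q,r in segs:
        uv=proj(c,M.apply(np.array([q,r]))+p[:3]); out.append((uv[0],uv[1],col))
    return out
def hook(h): return box(.068,.088,-.015,.015,0,.139)+box(-.022,.068,-.007,.007,.119,.129)+box(-.02,-.01,-.005,.005,.129+h-.046,.129+h)
cad=box(-.045,.045,-.055,.055,0,.04)+box(-.004,.004,-.035,.035,.04,.185)+box(-.004,.004,-.02,.02,.047,.099)
frm=box(-.0545,.0545,-.0645,.0645,0,.014)+box(-.0485,.0485,-.0585,.0585,.004,.014)
E
python3 - <<'E'
from ov import *
dx={'s':np.array([-.002,-.0003,0,0]),'t':np.array([.002,.0003,0,0])}
for k,c,n,w in(('s',s,"side1",(235,140,310,215)),('t',t,"top1",(260,160,330,235))):
    p=np.array([.548,-.1675,.03,-.262])+dx[k]; h=p.copy(); h[2]=0
    crop(n,*w,8,"ov_"+k,L(c,p,cad,(0,255,0))+L(c,h,hook(.024),(0,0,255)))
E
```

```text
(no output)
```

View pics/ov_s.png

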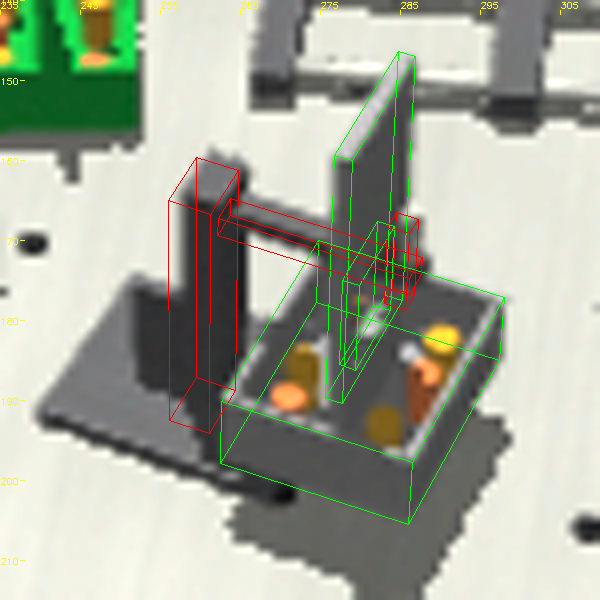

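View pics/ov_t.png

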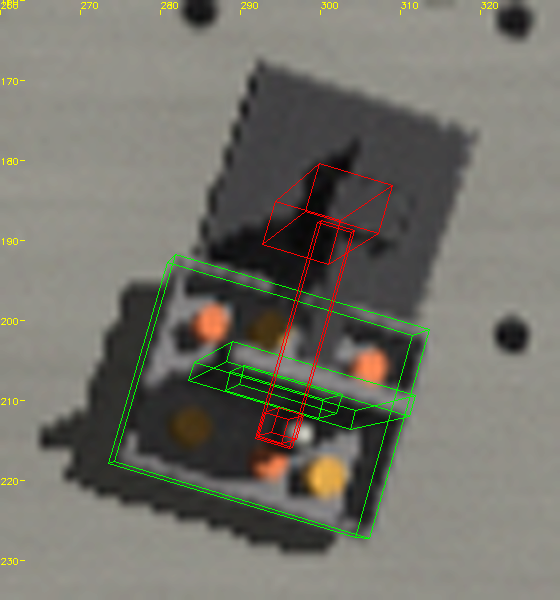

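```bash
python3 - <<'E'
from ov import *
crop("side1",253,155,293,180,18,"z1"); crop("top1",285,175,315,220,13,"z2")
E
```

```text
(no output)
```

View pics/z1.png

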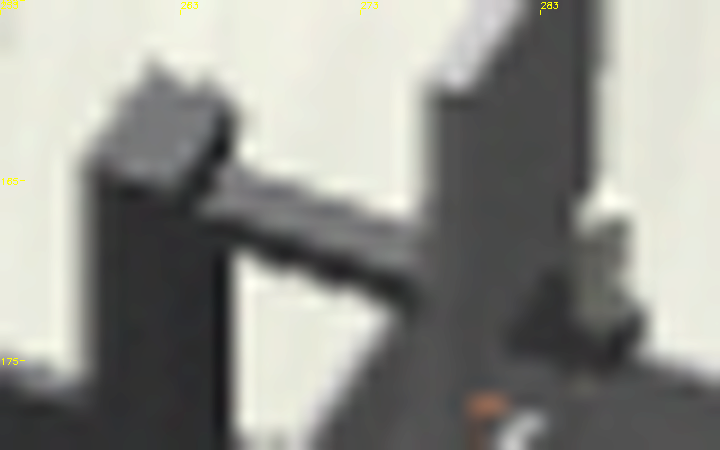

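View pics/z2.png

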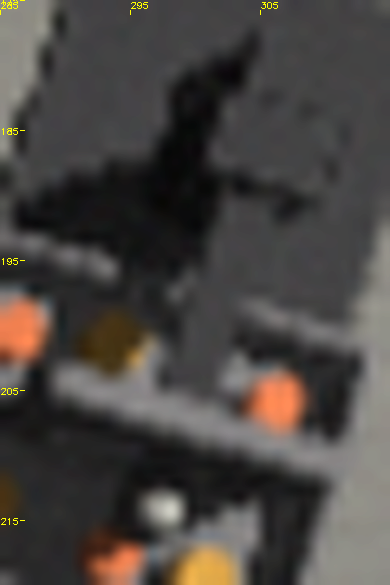

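```bash
cat > fh.py <<'E'
from h import *
from scipy.optimize import least_squares
s=pickle.load(open("pics/side1.pkl","rb"));t=pickle.load(open("pics/top1.pkl","rb"))
S=lambda l:np.array(l)/18+[252.5,154.5]
U=lambda l:np.array(l)/13+[284.5,174.5]
Z=.139
Ls=np.array([[.088,.015,Z],[.088,-.015,Z],[.068,-.015,Z],[.068,.015,Z]]);uvs=S([[92,165],[150,65],[232,95],[190,190]])
Lt=np.array([[.088,-.015,Z],[.068,-.015,Z],[.068,.015,Z]]);uvt=U([[347,130],[305,210],[190,172]])
tip_s=S([[607,222]]);tip_t=U([[160,510]]); end_s=S([[640,325]])
ds=np.array([-.002,-.0003,0]);
def W(p,X): return R.from_euler('z',p[2]).apply(X)+[p[0],p[1],0]
def f(p,sep=False):
    out=[(proj(s,W(p,Ls)+ds)-uvs),(proj(t,W(p,Lt)-ds)-uvt),(proj(s,W(p,[[-.015,0,.129+p[3]]])+ds)-tip_s),(proj(t,W(p,[[-.015,0,.129+p[3]]])-ds)-tip_t)]
    return np.concatenate([o.ravel() for o in out])
r=least_squares(f,[.548,-.17,-.27,.024],x_scale=.01)
print(np.round(r.x,4),np.round(f(r.x).reshape(-1,2),1).tolist())
E
python3 fh.py
```

```text
[ 0.543  -0.172  -0.2827  0.0232] [[-0.3, -0.2], [0.1, 0.0], [0.7, 0.0], [-0.6, 0.1], [-0.8, -0.0], [0.6, -0.2], [0.3, -0.2], [0.2, -0.0], [-0.1, 0.3]]
```

```bash
cat > go.py <<'E'
# usage: go.py x y z jawyaw N : plan straight rows, tool down
import sys; from h import *
x,y,z,w,N=map(float,sys.argv[1:6]); N=int(N)
o=robot.get_obs(); p=np.array(o["position"]); r=R.from_quat(o["tool_rot"])
rt=R.from_euler('z',w+np.pi/2)*R.from_euler('x',np.pi)
d=np.array([x,y,z])-p; rv=(r.inv()*rt).as_rotvec()
print("t",o["time"],"jawyaw",np.arctan2(*r.as_matrix()[[1,0],1]).round(4),"left mm",(d*1000).round(1),"rotdeg",np.degrees(rv).round(2),"F",np.round(o["ft_force"],2),"w",o["grip_width"])
for i in range(N):
    s=r.inv().apply(d/N)/.04; print(" ".join(f"{v:.2f}" for v in list(np.degrees(rv)/5/N)+list(s)))
    r=r*R.from_rotvec(rv/N)
E
python3 go.py .548 -.1675 .32 -.265 16
```

```text
t 1.7 jawyaw -1.292 left mm [376.  433.3  97.4] rotdeg [  0.     0.   -58.84] F [-0.06 -0.56  0.13] w 0.08716996806498234
0.00 0.00 -0.74 0.75 -0.49 -0.15
0.00 0.00 -0.74 0.78 -0.44 -0.15
0.00 0.00 -0.74 0.81 -0.39 -0.15
0.00 0.00 -0.74 0.83 -0.34 -0.15
0.00 0.00 -0.74 0.85 -0.28 -0.15
0.00 0.00 -0.74 0.87 -0.23 -0.15
0.00 0.00 -0.74 0.88 -0.17 -0.15
0.00 0.00 -0.74 0.89 -0.11 -0.15
0.00 0.00 -0.74 0.89 -0.06 -0.15
0.00 0.00 -0.74 0.90 0.00 -0.15
0.00 0.00 -0.74 0.89 0.06 -0.15
0.00 0.00 -0.74 0.89 0.12 -0.15
0.00 0.00 -0.74 0.88 0.17 -0.15
0.00 0.00 -0.74 0.87 0.23 -0.15
0.00 0.00 -0.74 0.85 0.28 -0.15
0.00 0.00 -0.74 0.83 0.34 -0.15
```

The candidates in the side picture are grey (280,185), green (215,160) and green (241,140). The caddy is the grey one, because it is steel grey and hangs on the hook arm; the enlarged crop confirms this. Moving now.

```bash
python3 -m crank '0 0 -0.74 0.75 -0.49 -0.4 -1; 0 0 -0.74 0.78 -0.44 -0.4 -1; 0 0 -0.74 0.81 -0.39 -0.4 -1; 0 0 -0.74 0.83 -0.34 -0.4 -1; 0 0 -0.74 0.85 -0.28 -0.3 -1'; python3 go.py .548 -.1675 .32 -.265 11
```

```text
time: 2.33
position: [0.2902, -0.4632, 0.2993]
tool_rot: [0.954, 0.299, 0.0, -0.0]
ft_force: [0.3, 0.1, -0.7]
grip_width: 0.0873
t 2.325 jawyaw -0.964 left mm [257.8 295.7  20.7] rotdeg [-2.000e-02 -5.000e-02 -4.005e+01] F [ 0.26  0.07 -0.68] w 0.08732182813459687
-0.00 -0.00 -0.73 0.86 -0.22 -0.05
-0.00 -0.00 -0.73 0.88 -0.16 -0.05
-0.00 -0.00 -0.73 0.89 -0.11 -0.05
-0.00 -0.00 -0.73 0.89 -0.05 -0.05
-0.00 -0.00 -0.73 0.89 0.01 -0.05
-0.00 -0.00 -0.73 0.89 0.06 -0.05
-0.00 -0.00 -0.73 0.88 0.12 -0.05
-0.00 -0.00 -0.73 0.87 0.18 -0.05
-0.00 -0.00 -0.73 0.86 0.23 -0.05
-0.00 -0.00 -0.73 0.84 0.28 -0.05
-0.00 -0.00 -0.73 0.83 0.34 -0.05
```

```bash
python3 -m crank '0 0 -0.73 0.86 -0.22 -0.05 -1; 0 0 -0.73 0.88 -0.16 -0.05 -1; 0 0 -0.73 0.89 -0.11 -0.05 -1; 0 0 -0.73 0.89 -0.05 -0.05 -1; 0 0 -0.73 0.89 0.01 -0.05 -1'; python3 -m crank '0 0 -0.73 0.89 0.06 -0.05 -1; 0 0 -0.73 0.88 0.12 -0.05 -1; 0 0 -0.73 0.87 0.18 -0.05 -1; 0 0 -0.73 0.86 0.23 -0.05 -1; 0 0 -0.73 0.84 0.28 -0.05 -1'; python3 go.py .548 -.1675 .3 -.265 2
```

```text
time: 2.95
position: [0.4107, -0.3241, 0.3119]
tool_rot: [0.893, 0.451, 0.0, 0.002]
ft_force: [0.2, -0.3, -0.1]
grip_width: 0.0873
time: 3.58
position: [0.5289, -0.1833, 0.3228]
tool_rot: [0.807, 0.591, 0.0, 0.003]
ft_force: [0.6, -0.3, 0.5]
grip_width: 0.087
t 3.575 jawyaw -0.3059 left mm [ 19.1  15.8 -22.8] rotdeg [ 0.31  0.19 -2.34] F [ 0.64 -0.35  0.48] w 0.08702641521304748
0.03 0.02 -0.23 0.26 0.17 0.29
0.03 0.02 -0.23 0.26 0.17 0.29
```

```bash
python3 -m crank '0 0 -0.25 0.26 0.17 0.29 -1; 0.06 0.04 -0.25 0.26 0.18 0.29 -1; 0 0 0 0 0 0 -1;0 0 0 0 0 0 -1'; python3 go.py .548 -.1675 .182 -.265 5; python3 - <<'E'
from h import *
for n in("side","top"): shot(n,n+"2")
crop("side2",230,90,320,210,5,"s2"); crop("top2",260,160,330,235,6,"t2")
E
```

```text
time: 4.08
position: [0.5488, -0.1669, 0.297]
tool_rot: [0.793, 0.61, -0.001, -0.001]
ft_force: [-0.6, -0.2, -0.1]
grip_width: 0.0872
t 4.075 jawyaw -0.2593 left mm [  -0.8   -0.6 -115. ] rotdeg [-0.15  0.04  0.33] F [-0.56 -0.24 -0.14] w 0.08724197987016935
-0.01 0.00 0.01 -0.00 -0.00 0.58
-0.01 0.00 0.01 -0.00 -0.00 0.58
-0.01 0.00 0.01 -0.00 -0.00 0.58
-0.01 0.00 0.01 -0.00 -0.00 0.58
-0.01 0.00 0.01 -0.00 -0.00 0.58
```

View pics/s2.png

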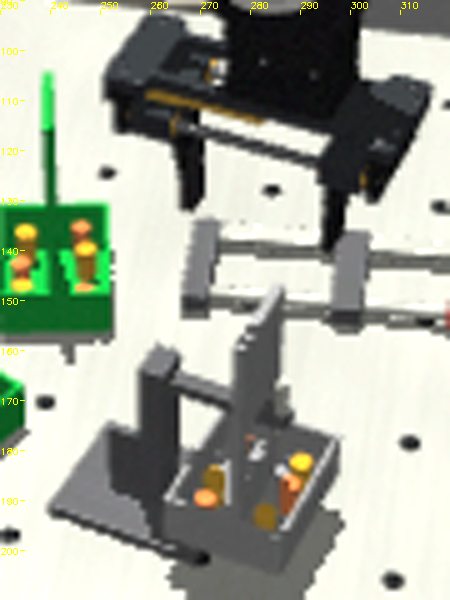

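View pics/t2.png

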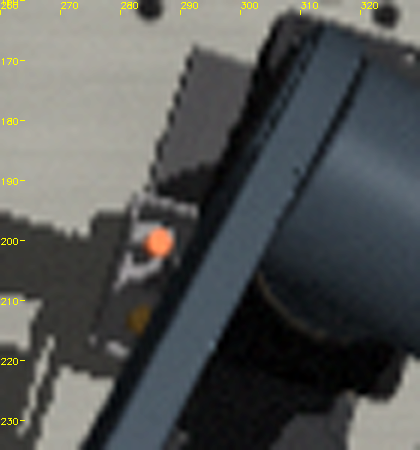

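```bash
python3 -m crank '0 0 0.03 0 0 0.58 -1; 0 0 0.03 0 0 0.58 -1; 0 0 0 0 0 0.58 -1; 0 0 0 0 0 0.5 -1; 0 0 0 0 0 0.3 -1'; python3 go.py .548 -.1675 .182 -.265 1;  python3 - <<'E'
from h import *
shot("side","side3")
crop("side3",230,100,320,210,5,"s3")
c=pickle.load(open("pics/side3.pkl","rb"))
print(proj(c,robot.get_obs()["position"]))
E
```

```text
time: 4.8
position: [0.5495, -0.1717, 0.1969]
tool_rot: [0.796, 0.605, 0.001, 0.004]
ft_force: [-0.2, -0.2, -0.6]
grip_width: 0.0873
t 4.8 jawyaw -0.2706 left mm [ -1.5   4.2 -14.9] rotdeg [ 0.38  0.2  -0.32] F [-0.16 -0.23 -0.56] w 0.08726287770894235
0.08 0.04 -0.06 0.09 -0.07 0.37
[[280.46841246 156.10917621]]
```

View pics/s3.png

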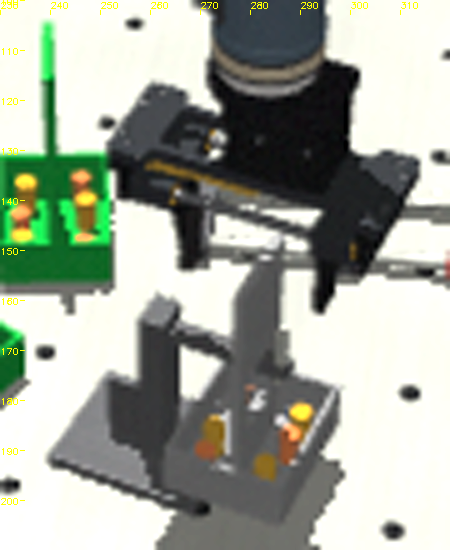

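```bash
python3 -m crank '0.08 0.04 -0.06 0.09 -0.07 0.37 -1; 0 0 0 0 0 0 -1'; python3 go.py .548 -.1675 .182 -.265 1
```

```text
time: 5.1
position: [0.5473, -0.1674, 0.1805]
tool_rot: [0.795, 0.607, -0.0, -0.001]
ft_force: [0.1, 0.0, 0.6]
grip_width: 0.0871
t 5.1 jawyaw -0.2658 left mm [ 0.7 -0.1  1.5] rotdeg [-0.12 -0.03 -0.04] F [0.07 0.02 0.61] w 0.08708197344073904
-0.02 -0.01 -0.01 0.00 0.02 -0.04
```

```bash
python3 -m crank '0 0 0 0 0 -0.03 0.6; 0 0 0 0 0 0 0.6; 0 0 0 0 0 0 0.6; 0 0 0 0 0 0 0.6; 0 0 0 0 0 0 0.7' 8; python3 -m crank '0 0 0 0 0 0 1; 0 0 0 0 0 0 1; 0 0 0 0 0 0 1;0 0 0 0 0 0 1' 8;  python3 go.py .548 -.1675 .182 -.265 1
```

```text
time: 5.72
position: [0.5487, -0.168, 0.1838]
tool_rot: [0.794, 0.607, 0.0, 0.001]
ft_force: [0.4, -0.8, 0.4]
grip_width: 0.0452
time: 6.22
position: [0.5482, -0.1678, 0.1837]
tool_rot: [0.794, 0.607, 0.0, 0.001]
ft_force: [-2.3, 0.8, 1.6]
grip_width: 0.0079
t 6.225 jawyaw -0.2653 left mm [-0.2  0.3 -1.7] rotdeg [ 0.05  0.03 -0.01] F [-2.25  0.78  1.63] w 0.00794435196121916
0.01 0.01 -0.00 0.01 -0.01 0.04
```

```bash
python3 -m crank '0 0 0 0 0 0 1; 0 0 0 0 0 0 1; 0 0 0 0 0 -0.1 1; 0 0 0 0 0 -0.1 1; 0 0 0 0 0 0 1' 45; python3 go.py .548 -.1675 .20 -.265 1;python3 -m crank '0 0 0 0 0 -0.1 1; 0 0 0 0 0 -0.1 1; 0 0 0 0 0 0 1' 45; python3 go.py .548 -.1675 .20 -.265 1
```

```text
time: 6.85
position: [0.5466, -0.1669, 0.19]
tool_rot: [0.794, 0.607, -0.001, -0.002]
ft_force: [-0.4, 0.8, -5.1]
grip_width: 0.0078
t 6.85 jawyaw -0.2654 left mm [ 1.4 -0.6 10. ] rotdeg [-0.22 -0.04 -0.02] F [-0.37  0.81 -5.14] w 0.0078003715868526615
-0.04 -0.01 -0.00 -0.01 0.04 -0.25
time: 7.22
position: [0.5464, -0.1667, 0.1981]
tool_rot: [0.794, 0.607, -0.001, -0.002]
ft_force: [0.4, -0.6, -5.3]
grip_width: 0.0078
t 7.225 jawyaw -0.2653 left mm [ 1.6 -0.8  1.9] rotdeg [-0.27 -0.06 -0.02] F [ 0.38 -0.55 -5.32] w 0.007774705247636328
-0.05 -0.01 -0.00 -0.01 0.04 -0.05
```

```bash
python3 -m crank '-0.05 0 0 0 0 -0.1 1; 0 0 0 0 0 0 1; 0 0 0 0 -0.05 0 1; 0 0 0 0 -0.05 0 1' ; python3 go.py .543 -.172 .2067 -.265 1;
```

```text
time: 7.72
position: [0.5422, -0.1656, 0.2024]
tool_rot: [0.794, 0.607, 0.0, -0.0]
ft_force: [0.1, 0.3, -5.1]
grip_width: 0.0077
t 7.725 jawyaw -0.2653 left mm [ 0.8 -6.4  4.3] rotdeg [-0.01 -0.06 -0.02] F [ 0.08  0.34 -5.07] w 0.0076751569277124145
-0.00 -0.01 -0.00 -0.15 0.06 -0.11
```

```bash
python3 -m crank '0 0 0 0 -0.03 0 1; 0 0 0 0 0 0 1' ; python3 -m crank '0 0 0 0 -0.03 0 1; 0 0 0 0 0 0 1' ; python3 -m crank '0 0 0 0 -0.03 0 1; 0 0 0 0 0 0 1' 
```

```text
time: 7.98
position: [0.5406, -0.165, 0.2022]
tool_rot: [0.794, 0.607, 0.0, -0.001]
ft_force: [-0.1, -0.4, -5.8]
grip_width: 0.0074
time: 8.22
position: [0.5398, -0.165, 0.2023]
tool_rot: [0.794, 0.607, 0.001, -0.0]
ft_force: [1.2, -0.4, -5.8]
grip_width: 0.0076
time: 8.48
position: [0.5397, -0.1649, 0.2025]
tool_rot: [0.795, 0.607, 0.001, 0.001]
ft_force: [0.9, -0.8, -5.5]
grip_width: 0.0077
```

```bash
python3 -m crank '0 0 0 0 -0.04 0 1; 0 0 0 0 0 0 1' ; python3 -m crank '0 0 0 0 -0.04 0 1; 0 0 0 0 0 0 1' ; python3 go.py .543 -.172 .2067 -.265 1
```

```text
time: 8.72
position: [0.5394, -0.165, 0.2027]
tool_rot: [0.795, 0.607, 0.002, 0.002]
ft_force: [2.1, -0.5, -5.7]
grip_width: 0.0079
time: 8.98
position: [0.5391, -0.165, 0.2029]
tool_rot: [0.795, 0.607, 0.003, 0.004]
ft_force: [2.3, -1.4, -6.3]
grip_width: 0.0078
t 8.975 jawyaw -0.266 left mm [ 3.9 -7.   3.8] rotdeg [ 0.55 -0.04 -0.06] F [ 2.32 -1.4  -6.35] w 0.007754289575212848
0.11 -0.01 -0.01 -0.14 0.14 -0.09
```

```bash
python3 -m crank '0.11 0 0 0 0.07 0 1; 0 0 0 0 0 -0.06 1; 0 0 0 0 0 0 1'; python3 -m crank '0 0 0 0 -0.04 0 1; 0 0 0 0 -0.04 0 1;0 0 0 0 0 0 1';  python3 -m crank '0 0 0 0 -0.04 0 1; 0 0 0 0 0 0 1' ; python3 go.py .543 -.172 .2067 -.265 1
```

```text
time: 9.35
position: [0.54, -0.1652, 0.2053]
tool_rot: [0.795, 0.607, -0.002, -0.003]
ft_force: [1.0, 0.1, -4.0]
grip_width: 0.0076
time: 9.72
position: [0.5394, -0.1652, 0.2058]
tool_rot: [0.795, 0.607, 0.001, 0.0]
ft_force: [3.6, -0.5, -6.3]
grip_width: 0.0077
time: 9.98
position: [0.5391, -0.1652, 0.2059]
tool_rot: [0.795, 0.607, 0.002, 0.002]
ft_force: [3.8, -0.8, -7.2]
grip_width: 0.0079
t 9.975 jawyaw -0.2664 left mm [ 3.9 -6.8  0.8] rotdeg [ 0.27 -0.02 -0.08] F [ 3.82 -0.79 -7.18] w 0.007875719053296159
0.05 -0.00 -0.02 -0.14 0.14 -0.02
```

```bash
python3 -m crank '0.05 0 0 0 0.08 0 1; 0 0 0 0 0.04 0 1; 0 0 0 0 0 -0.05 1; 0 0 0 0 0 0 1'; python3 go.py .543 -.172 .2067 -.265 1; python3 -m crank '0 0 0 0 -0.05 0 1; 0 0 0 0 -0.05 0 1;0 0 0 0 -0.03 0 1; 0 0 0 0 0 0 1';   python3 go.py .543 -.172 .2067 -.265 1
```

```text
time: 10.48
position: [0.5402, -0.1652, 0.2073]
tool_rot: [0.795, 0.607, -0.003, -0.004]
ft_force: [1.2, 0.3, -5.0]
grip_width: 0.0078
t 10.475 jawyaw -0.2657 left mm [ 2.8 -6.8 -0.6] rotdeg [-0.57 -0.04 -0.04] F [ 1.24  0.31 -5.05] w 0.00781490459898889
-0.11 -0.01 -0.01 -0.14 0.11 0.01
time: 10.98
position: [0.5392, -0.1653, 0.2082]
tool_rot: [0.795, 0.607, 0.001, 0.001]
ft_force: [3.5, -0.4, -7.9]
grip_width: 0.0079
t 10.975 jawyaw -0.2665 left mm [ 3.8 -6.7 -1.5] rotdeg [ 0.09 -0.01 -0.09] F [ 3.46 -0.38 -7.91] w 0.007890349651758709
0.02 -0.00 -0.02 -0.14 0.14 0.04
```

```bash
python3 - <<'E'
from h import *
for n in("side","top"): shot(n,n+"4")
crop("side4",240,130,305,210,7,"s4"); crop("top4",255,160,325,235,7,"t4")
E
```

```text
(no output)
```

View pics/s4.png

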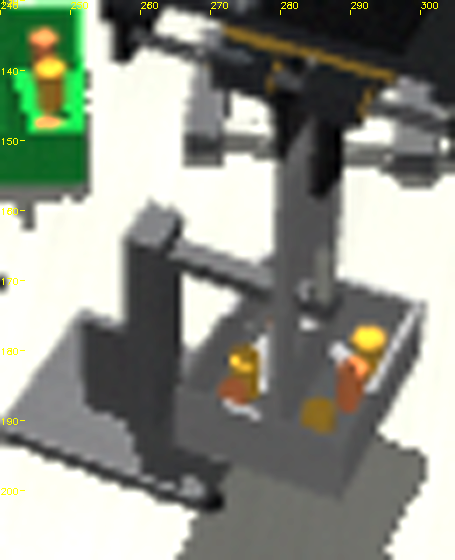

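View pics/t4.png

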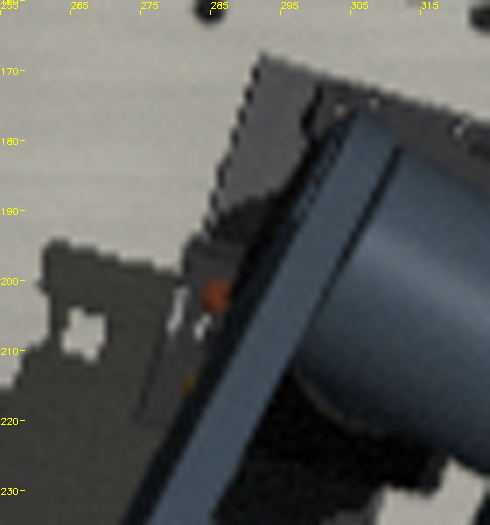

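```bash
python3 - <<'E'
from h import *
crop("side4",270,150,300,180,20,"z4"); crop("side3",270,150,300,180,20,"z3")
a=cv2.imread("pics/z4.png");b=cv2.imread("pics/z3.png"); cv2.imwrite("pics/z34.png",cv2.resize(np.hstack([b,a]),(800,400)))
E
```

```text
(no output)
```

View pics/z34.png

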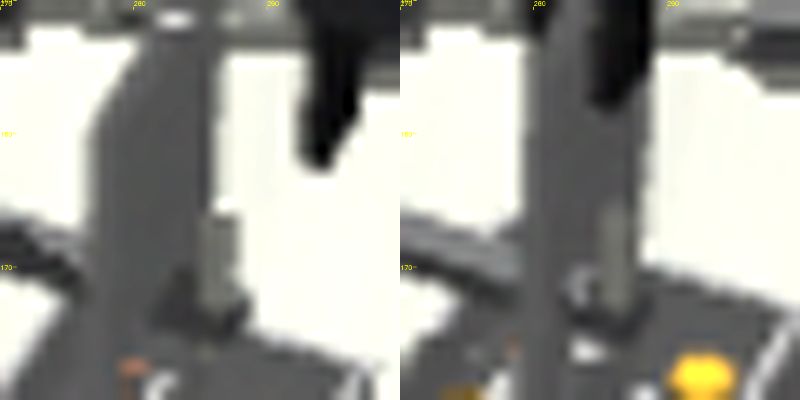

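```bash
python3 -m crank '0 0 0 0 0.06 0 1; 0 0 0 0 0 0 1'; python3 -m crank '0 0 0 0 0.06 0 1; 0 0 0 0 0 0 1';python3 go.py .543 -.172 .2067 -.265 1; 
```

```text
time: 11.32
position: [0.5396, -0.1653, 0.2079]
tool_rot: [0.795, 0.607, -0.001, -0.002]
ft_force: [2.4, -0.3, -6.4]
grip_width: 0.0076
time: 11.58
position: [0.5401, -0.1653, 0.2075]
tool_rot: [0.795, 0.607, -0.002, -0.004]
ft_force: [0.5, -0.5, -4.2]
grip_width: 0.0075
t 11.575 jawyaw -0.2658 left mm [ 2.9 -6.7 -0.8] rotdeg [-0.5  -0.04 -0.05] F [ 0.46 -0.49 -4.25] w 0.0074752008288174205
-0.10 -0.01 -0.01 -0.14 0.11 0.02
```

```bash
cat > st.py <<'E'
from h import *
o=robot.get_obs(); F=R.from_euler('z',.283).apply(o["ft_force"]); M=R.from_euler('z',.283).apply(o["moment"])
p=R.from_euler('z',.283).apply(np.array(o["position"])-[.543,-.172,0])
e=R.from_euler('z',.265).apply((R.from_quat(o["tool_rot"])*R.from_euler('x',np.pi).inv()).as_matrix()[:,2])
print("t",round(o["time"],2),"hookframe pos mm",(p*1000).round(1),"L",((p[2]-.1837)*1000).round(1),"F",F.round(2),"M",M.round(3),"tilt axis xy deg",np.degrees(e[:2]).round(2))
E
python3 st.py; python3 -m crank '-0.1 0 0 0 0.15 0 1; 0 0 0 0 0 0 1'; python3 st.py
```

```text
t 11.57 hookframe pos mm [ -4.7   5.7 207.5] L 23.8 F [ 0.58 -0.34 -4.25] M [ 0.019 -0.381 -0.018] tilt axis xy deg [ 0.5  -0.04]
time: 11.82
position: [0.5454, -0.1666, 0.2072]
tool_rot: [0.795, 0.607, -0.0, -0.001]
ft_force: [0.0, -0.3, -5.2]
grip_width: 0.0075
t 11.82 hookframe pos mm [  0.8   5.9 207.2] L 23.5 F [ 0.09 -0.3  -5.19] M [-0.009 -0.091  0.051] tilt axis xy deg [ 0.1  -0.05]
```

```bash
python3 -m crank '-0.02 0 0 0 0 -0.06 1; 0 0 0 0 0 0 1'; python3 st.py; python3 -m crank '0 0 0 0 -0.1 0 1;  0 0 0 0 0 0 1'; python3 st.py;  python3 -m crank '0 0 0 0 -0.05 0 1;  0 0 0 0 0 0 1'; python3 st.py
```

```text
time: 12.08
position: [0.545, -0.1664, 0.2095]
tool_rot: [0.795, 0.607, 0.0, -0.001]
ft_force: [0.5, 0.2, -4.8]
grip_width: 0.0074
t 12.07 hookframe pos mm [  0.3   6.  209.5] L 25.8 F [ 0.38  0.34 -4.78] M [-0.016 -0.06   0.005] tilt axis xy deg [ 0.06 -0.06]
time: 12.32
position: [0.5405, -0.1651, 0.2095]
tool_rot: [0.794, 0.607, -0.0, -0.001]
ft_force: [-0.1, -0.1, -5.6]
grip_width: 0.0077
t 12.32 hookframe pos mm [ -4.3   5.9 209.5] L 25.8 F [-0.09 -0.14 -5.61] M [ 0.027 -0.064 -0.017] tilt axis xy deg [ 0.1  -0.06]
time: 12.58
position: [0.5397, -0.1651, 0.2099]
tool_rot: [0.795, 0.607, 0.001, 0.0]
ft_force: [0.3, -0.5, -5.6]
grip_width: 0.0076
t 12.57 hookframe pos mm [ -5.2   5.7 209.9] L 26.2 F [ 0.44 -0.41 -5.61] M [-0.006 -0.294  0.031] tilt axis xy deg [-0.09 -0.04]
```

```bash
python3 -m crank '0 0 0 0 0.12 0 1; 0 0 0 0 0 -0.05 1; 0 0 0 0 0 0 1'; python3 st.py; python3 -m crank '0 0 0 0 -0.12 0 1;  0 0 0 0 0 0 1'; python3 st.py;  python3 -m crank '0 0 0 0 -0.05 0 1;  0 0 0 0 0 0 1'; python3 st.py
```

```text
time: 12.95
position: [0.5439, -0.1661, 0.2118]
tool_rot: [0.795, 0.607, 0.0, -0.001]
ft_force: [-0.4, 0.4, -5.0]
grip_width: 0.0076
t 12.95 hookframe pos mm [ -0.8   5.9 211.8] L 28.1 F [-0.46  0.31 -5.04] M [ 0.    -0.016 -0.019] tilt axis xy deg [ 0.04 -0.06]
time: 13.2
position: [0.5394, -0.165, 0.2119]
tool_rot: [0.795, 0.607, 0.0, 0.0]
ft_force: [1.4, -0.2, -5.9]
grip_width: 0.0076
t 13.2 hookframe pos mm [ -5.4   5.7 211.9] L 28.2 F [ 1.4   0.17 -5.9 ] M [-0.023 -0.353  0.067] tilt axis xy deg [-0.04 -0.04]
time: 13.45
position: [0.5372, -0.1646, 0.2126]
tool_rot: [0.794, 0.607, 0.0, 0.0]
ft_force: [-3.0, 1.0, 1.1]
grip_width: 0.0077
t 13.45 hookframe pos mm [ -7.6   5.5 212.6] L 28.9 F [-3.13  0.13  1.14] M [-0.154  0.587  0.011] tilt axis xy deg [-0.03 -0.02]
```

```bash
python3 -m crank '0 0 0 0 0 -0.05 1; 0 0 0 0 0 0 1'; python3 st.py
```

```text
time: 13.7
position: [0.5365, -0.1641, 0.2144]
tool_rot: [0.795, 0.607, -0.0, -0.001]
ft_force: [0.2, 0.3, -5.7]
grip_width: 0.0077
t 13.7 hookframe pos mm [ -8.5   5.7 214.4] L 30.7 F [ 0.13  0.32 -5.72] M [ 0.027 -0.063 -0.028] tilt axis xy deg [ 0.07 -0.05]
```

```bash
python3 -m crank '0 0 0 0 -0.06 0 1;  0 0 0 0 0 0 1'; python3 st.py;  python3 -m crank '0 0 0 0 -0.06 0 1;  0 0 0 0 -0.06 0 1;  0 0 0 0 0 0 1'; python3 st.py
```

```text
time: 13.95
position: [0.5336, -0.1632, 0.214]
tool_rot: [0.795, 0.607, -0.0, -0.001]
ft_force: [-0.0, 0.3, -4.9]
grip_width: 0.0073
t 13.95 hookframe pos mm [-11.5   5.8 214. ] L 30.3 F [-0.09  0.28 -4.85] M [ 0.015 -0.111  0.035] tilt axis xy deg [ 0.14 -0.07]
time: 14.32
position: [0.5285, -0.1617, 0.2138]
tool_rot: [0.795, 0.607, -0.0, -0.002]
ft_force: [0.3, -0.3, -5.4]
grip_width: 0.0077
t 14.32 hookframe pos mm [-16.8   5.8 213.8] L 30.1 F [ 0.36 -0.16 -5.35] M [ 0.021 -0.048 -0.01 ] tilt axis xy deg [ 0.16 -0.07]
```

Sliding over freely; I'm holding the height against the slight droop.

```bash
python3 -m crank '-0.03 0 0 0 -0.06 -0.01 1;  0 0 0 0 -0.06 -0.01 1;  0 0 0 0 -0.06 -0.01 1; 0 0 0 0 0 0 1'; python3 st.py;  python3 -m crank '0 0 0 0 -0.1 -0.01 1;  0 0 0 0 -0.1 -0.01 1;  0 0 0 0 -0.1 -0.01 1; 0 0 0 0 0 0 1'; python3 st.py
```

```text
time: 14.82
position: [0.521, -0.1597, 0.2152]
tool_rot: [0.795, 0.607, 0.001, -0.0]
ft_force: [-0.7, 0.3, -5.3]
grip_width: 0.0074
t 14.82 hookframe pos mm [-24.6   5.6 215.2] L 31.5 F [-0.71  0.06 -5.31] M [-0.03  -0.08   0.007] tilt axis xy deg [-0.   -0.07]
time: 15.32
position: [0.5084, -0.1563, 0.2165]
tool_rot: [0.794, 0.607, 0.0, -0.0]
ft_force: [-0.9, -1.0, -4.9]
grip_width: 0.0078
t 15.32 hookframe pos mm [-37.6   5.4 216.5] L 32.8 F [-0.6  -1.22 -4.88] M [-0.022 -0.094 -0.038] tilt axis xy deg [ 0.01 -0.07]
```

```bash
python3 -m crank '0 0 0 0 -0.2 0 1;  0 0 0 0 -0.3 0 1;  0 0 0 0 -0.3 0 1; 0 0 0 0 -0.3 0 1;0 0 0 0 -0.2 0 1'; python3 st.py; python3 go.py .46 -.1 .30 -.06 6
```

```text
time: 15.95
position: [0.4545, -0.1415, 0.2166]
tool_rot: [0.794, 0.607, 0.0, -0.001]
ft_force: [-0.3, 0.3, -4.4]
grip_width: 0.0077
t 15.95 hookframe pos mm [-93.5   4.6 216.6] L 32.9 F [-0.34  0.23 -4.41] M [ 0.056 -0.054  0.029] tilt axis xy deg [ 0.03 -0.07]
t 15.95 jawyaw -0.2654 left mm [ 5.5 41.5 83.4] rotdeg [ -0.02  -0.07 -11.77] F [-0.26  0.32 -4.41] w 0.007662520805797746
-0.00 -0.00 -0.39 0.17 -0.02 -0.35
-0.00 -0.00 -0.39 0.17 -0.02 -0.35
-0.00 -0.00 -0.39 0.17 -0.01 -0.35
-0.00 -0.00 -0.39 0.17 -0.01 -0.35
-0.00 -0.00 -0.39 0.17 0.00 -0.35
-0.00 -0.00 -0.39 0.17 0.01 -0.35
```

```bash
python3 -m crank '0 0 0 0.2 0 -0.25 1; 0 0 0 0.2 0 -0.25 1; 0 0 0 0.2 0 -0.2 1; 0 0 0 0.2 0 -0.2 1'; python3 go.py .541 .157 .25 .154 10
```

```text
time: 16.45
position: [0.4639, -0.1088, 0.2556]
tool_rot: [0.795, 0.607, 0.001, 0.0]
ft_force: [-0.1, 0.7, -5.2]
grip_width: 0.0077
t 16.45 jawyaw -0.2665 left mm [ 77.1 265.8  -5.6] rotdeg [  0.11  -0.07 -24.09] F [-0.06  0.67 -5.18] w 0.007700621084970837
0.00 -0.00 -0.48 0.69 0.01 0.02
0.00 -0.00 -0.48 0.69 0.04 0.01
0.00 -0.00 -0.48 0.69 0.07 0.01
0.00 -0.00 -0.48 0.68 0.10 0.01
0.00 -0.00 -0.48 0.68 0.13 0.01
0.00 -0.00 -0.48 0.67 0.16 0.01
0.00 -0.00 -0.48 0.67 0.18 0.01
0.00 -0.00 -0.48 0.66 0.21 0.01
0.00 -0.00 -0.48 0.65 0.24 0.01
0.00 -0.00 -0.48 0.64 0.27 0.01
```

```bash
python3 -m crank '0 0 -0.48 0.5 0.01 0 1; 0 0 -0.48 0.69 0.04 0 1; 0 0 -0.48 0.69 0.07 0 1; 0 0 -0.48 0.68 0.1 0 1; 0 0 -0.48 0.68 0.13 0 1';python3 -m crank '0 0 -0.48 0.67 0.16 0 1; 0 0 -0.48 0.67 0.18 0 1; 0 0 -0.48 0.66 0.21 0 1; 0 0 -0.48 0.65 0.24 0 1; 0 0 -0.48 0.5 0.25 0 1'; python3 go.py .541 .157 .25 .154 2
```

```text
time: 17.08
position: [0.5039, 0.021, 0.259]
tool_rot: [0.725, 0.689, 0.002, 0.003]
ft_force: [0.6, 0.6, -3.8]
grip_width: 0.0076
time: 17.7
position: [0.5428, 0.1567, 0.2607]
tool_rot: [0.645, 0.764, 0.003, 0.003]
ft_force: [-0.0, -1.2, -5.8]
grip_width: 0.0074
t 17.7 jawyaw 0.1686 left mm [ -1.8   0.3 -10.7] rotdeg [0.48 0.11 0.84] F [-0.   -1.18 -5.76] w 0.007431600510909313
0.05 0.01 0.08 0.01 -0.02 0.13
0.05 0.01 0.08 0.01 -0.02 0.13
```

```bash
python3 -m crank '0.1 0.02 0.17 0.01 -0.04 0.4 1; 0 0 0 0 0 0.6 1; 0 0 0 0 0 0.3 1; 0 0 0 0 0 0 1; 0 0 0 0 0 0 1'; python3 go.py .541 .157 .20 .154 1; python3 - <<'E'
from ov import *
q=robot.get_obs()
pc=np.array(q["position"])+[0,0,-.1537]; yaw=np.arctan2(*R.from_quat(q["tool_rot"]).as_matrix()[[1,0],1])
for k,n,w in(('s',"side",(220,190,320,300)),('t',"top",(165,170,245,245))):
    c=shot(n,n+"5")
    d=np.array([-.0018,.0018 if 0 else 0,0,0])*(1 if k=='s' else -1)
    p=np.array([*pc,yaw])+d; f=np.array([.541,.157,0,.154])+np.array([-.0018,.0018,0,0])*(1 if k=='s' else -1)
    crop(n+"5",*w,6 if k=='s' else 8,"p5"+k); crop(n+"5",*w,6 if k=='s' else 8,"o5"+k,L(c,p,cad,(0,255,0))+L(c,f,frm,(0,0,255)))
E
```

```text
time: 18.32
position: [0.5401, 0.1569, 0.2057]
tool_rot: [0.651, 0.759, -0.002, -0.001]
ft_force: [-0.1, -0.3, -5.2]
grip_width: 0.0081
t 18.325 jawyaw 0.1531 left mm [ 0.9  0.1 -5.7] rotdeg [-0.26  0.12 -0.05] F [-0.13 -0.3  -5.16] w 0.008063176392690274
-0.05 0.02 -0.01 -0.00 0.02 0.14
```

View pics/o5s.png

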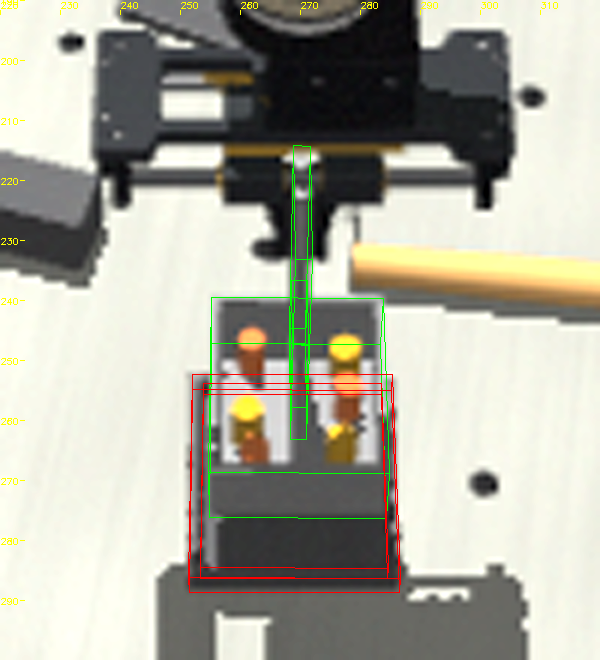

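View pics/o5t.png

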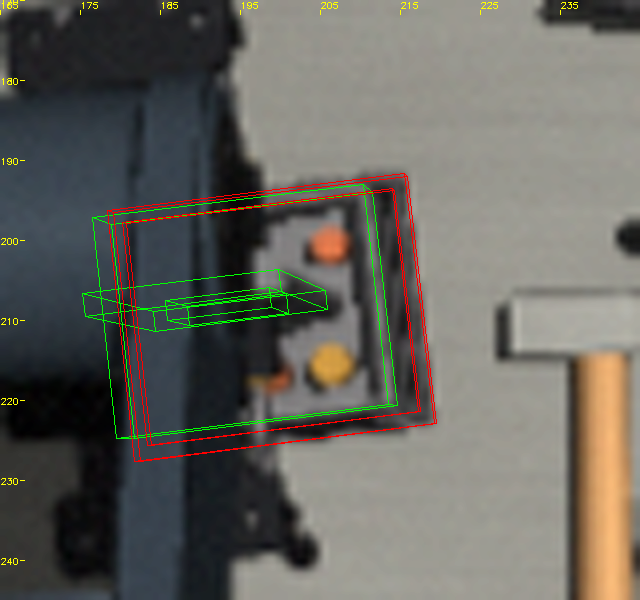

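View pics/p5s.png

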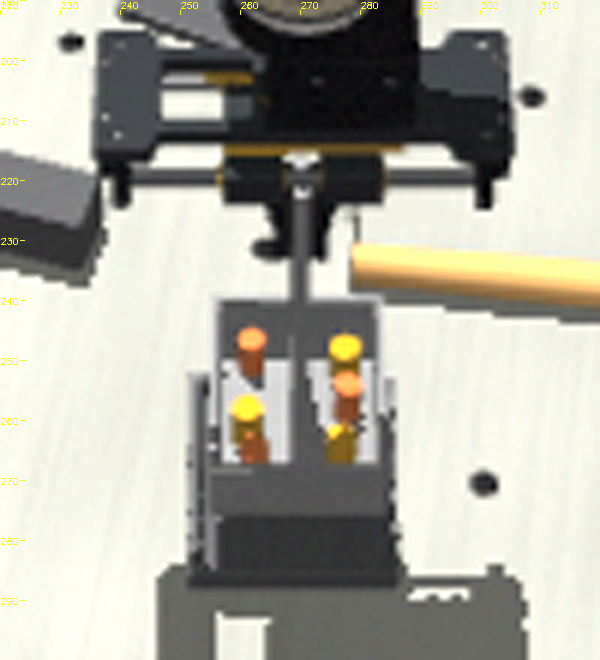

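View pics/p5t.png

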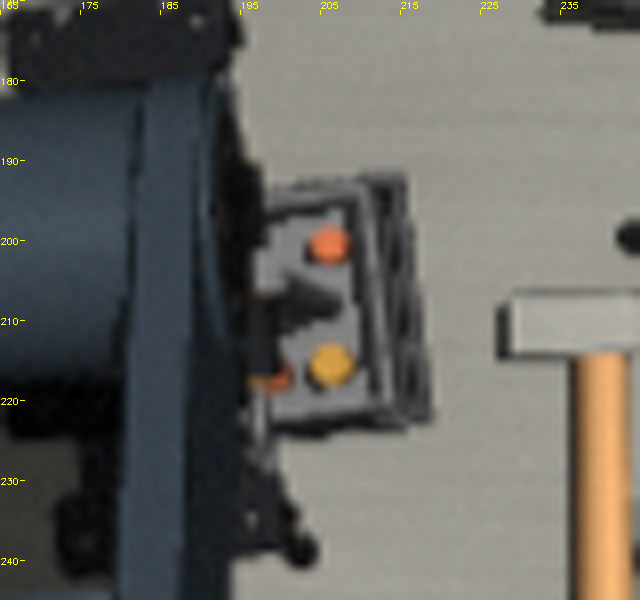

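```bash
python3 -m crank '-0.05 0.02 0 0 0.02 0.3 1; 0 0 0 0 0 0.3 1; 0 0 0 0 0 0.1 1; 0 0 0 0 0 0 1'; python3 go.py .541 .157 .1577 .154 1; python3 - <<'E'
from ov import *
q=robot.get_obs()
pc=np.array(q["position"])+[0,0,-.1537]; yaw=np.arctan2(*R.from_quat(q["tool_rot"]).as_matrix()[[1,0],1])
for k,n,w,z in(('s',"side",(235,225,305,300),8),('t',"top",(190,180,225,235),10)):
    c=shot(n,n+"6"); crop(n+"6",*w,z,"p6"+k)
E
```

```text
time: 18.92
position: [0.5415, 0.157, 0.1768]
tool_rot: [0.651, 0.759, 0.001, 0.001]
ft_force: [0.3, -0.2, -3.9]
grip_width: 0.0076
t 18.925 jawyaw 0.1529 left mm [ -0.5   0.  -19.1] rotdeg [ 0.13  0.02 -0.06] F [ 0.31 -0.22 -3.87] w 0.007584836152357938
0.03 0.00 -0.01 0.00 -0.01 0.48
```

View pics/p6s.png

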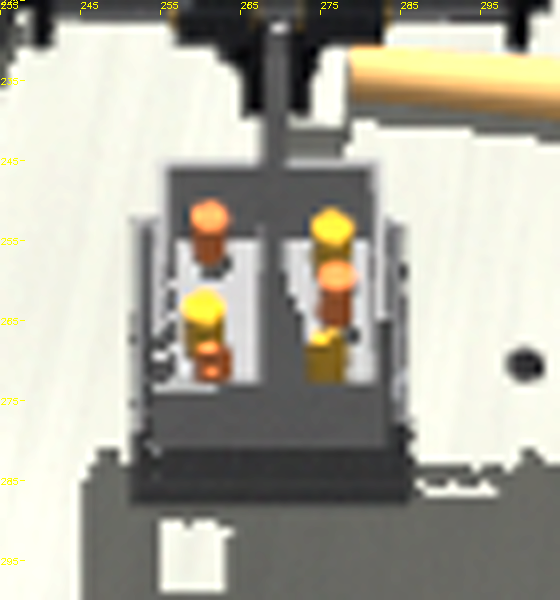

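View pics/p6t.png

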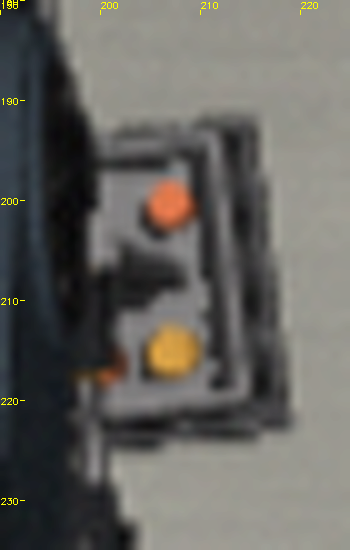

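```bash
python3 - <<'E'
from ov import *
c=pickle.load(open("pics/top6.pkl","rb")); s6=pickle.load(open("pics/side6.pkl","rb"))
p=np.array([.5415,.157,.0231,.153])
f=np.array([.541,.157,0,.1505])
bx=box(-.045,.045,-.055,.055,.04,.04); fo=box(-.0545,.0545,-.0645,.0645,.014,.014)
for nm,cc,w,z,pf in(("t",c,(190,180,225,235),10,np.array([.0018,-.0016,0,0])),("s",s6,(235,225,305,300),8,np.array([-.0017,.0019,0,0]))):
    n="top6" if nm=="t" else "side6"
    crop(n,*w,z,"q6"+nm,L(cc,p+pf,bx,(0,255,0))+L(cc,f+pf,fo,(0,0,255)))
a=cv2.imread("pics/q6t.png");b=cv2.imread("pics/q6s.png")[:550]; cv2.imwrite("pics/q6.png",np.hstack([a,b[:,:450]]))
E
```

```text
(no output)
```

View pics/q6.png

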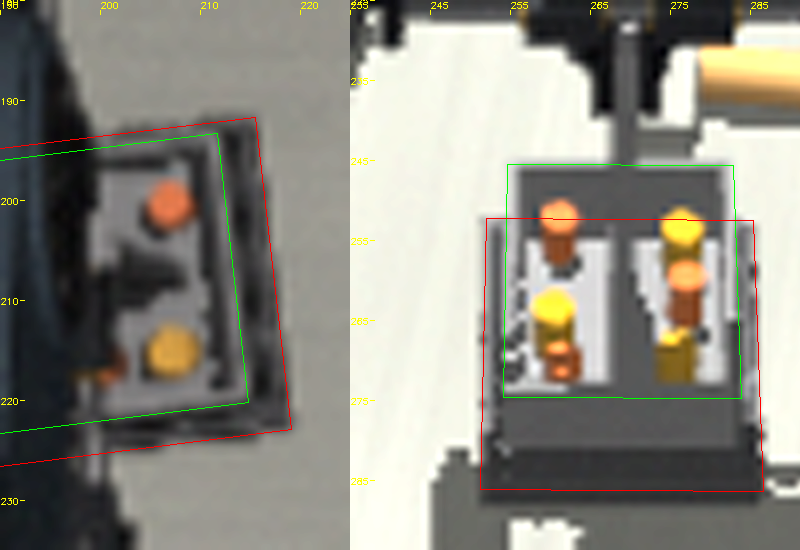

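```bash
python3 -m crank '0.03 0 0 0 0 0.12 1; 0 0 0 0 0 0.1 1; 0 0 0 0 0 0 1'; python3 go.py .541 .157 .1577 .154 1;  python3 -m crank '0 0 0 0 0 0.07 1; 0 0 0 0 0 0 1'; python3 go.py .541 .157 .1577 .154 1
```

```text
time: 19.4
position: [0.5424, 0.1571, 0.1685]
tool_rot: [0.651, 0.759, 0.001, 0.001]
ft_force: [0.4, -0.1, -4.8]
grip_width: 0.0077
t 19.4 jawyaw 0.153 left mm [ -1.4  -0.1 -10.8] rotdeg [ 0.11  0.03 -0.06] F [ 0.38 -0.08 -4.8 ] w 0.0076915712817653675
0.02 0.01 -0.01 0.00 -0.03 0.27
time: 19.65
position: [0.5424, 0.1572, 0.1655]
tool_rot: [0.651, 0.759, 0.001, 0.001]
ft_force: [-0.2, 1.4, -4.7]
grip_width: 0.0079
t 19.65 jawyaw 0.153 left mm [-1.4 -0.2 -7.8] rotdeg [ 0.11  0.03 -0.06] F [-0.24  1.36 -4.67] w 0.007891641680614464
0.02 0.01 -0.01 0.00 -0.04 0.20
```

Below lip height, no contact. Continuing gently.

```bash
python3 -m crank '0.02 0 0 0 -0.035 0.05 1; 0 0 0 0 0 0.04 1; 0 0 0 0 0 0 1'; python3 go.py .541 .157 .1577 .154 1;  python3 -m crank '0 0 0 0 0 0.04 1; 0 0 0 0 0 0 1'; python3 go.py .541 .157 .1577 .154 1
```

```text
time: 20.02
position: [0.5411, 0.157, 0.1618]
tool_rot: [0.651, 0.759, 0.0, 0.0]
ft_force: [0.5, -0.5, -5.2]
grip_width: 0.0074
t 20.025 jawyaw 0.153 left mm [-0.1  0.  -4.1] rotdeg [ 0.03  0.03 -0.06] F [ 0.55 -0.48 -5.16] w 0.007440976720725046
0.01 0.01 -0.01 0.00 -0.00 0.10
time: 20.27
position: [0.5411, 0.1569, 0.1602]
tool_rot: [0.651, 0.759, 0.0, 0.0]
ft_force: [0.1, 0.2, -4.7]
grip_width: 0.0077
t 20.275 jawyaw 0.153 left mm [-0.1  0.1 -2.5] rotdeg [ 0.04  0.03 -0.05] F [ 0.1   0.18 -4.71] w 0.007672254894753067
0.01 0.01 -0.01 0.00 -0.00 0.06
```

```bash
for i in 1; do python3 -m crank '0 0 0 0 0 0.03 1; 0 0 0 0 0 0 1'; python3 -m crank '0 0 0 0 0 0.03 1; 0 0 0 0 0 0 1'; python3 -m crank '0 0 0 0 0 0.03 1; 0 0 0 0 0 0 1'; done; python3 go.py .541 .157 .1577 .154 1
```

```text
time: 20.52
position: [0.5412, 0.1569, 0.1589]
tool_rot: [0.651, 0.759, 0.0, 0.0]
ft_force: [-0.1, 0.4, -5.4]
grip_width: 0.0077
time: 20.78
position: [0.5415, 0.1568, 0.1581]
tool_rot: [0.651, 0.759, 0.0, 0.001]
ft_force: [-0.5, 0.2, -5.2]
grip_width: 0.0079
time: 21.02
position: [0.5417, 0.1566, 0.1581]
tool_rot: [0.651, 0.759, 0.0, 0.001]
ft_force: [0.3, 0.4, -4.8]
grip_width: 0.0074
t 21.025 jawyaw 0.1532 left mm [-0.7  0.4 -0.4] rotdeg [ 0.13  0.07 -0.05] F [ 0.28  0.38 -4.81] w 0.007443765967371756
0.03 0.01 -0.01 0.01 -0.02 0.01
```

```bash
python3 -m crank '0 0 0 0 0 0.04 1; 0 0 0 0 0 0 1'; python3 -m crank '0 0 0 0 0 0.04 1; 0 0 0 0 0 0 1'; python3 go.py .541 .157 .1577 .154 1
```

```text
time: 21.28
position: [0.5419, 0.1563, 0.158]
tool_rot: [0.651, 0.759, 0.001, 0.002]
ft_force: [-0.6, -0.3, -4.4]
grip_width: 0.0077
time: 21.52
position: [0.5422, 0.156, 0.158]
tool_rot: [0.651, 0.759, 0.001, 0.002]
ft_force: [-0.5, 1.1, -3.5]
grip_width: 0.0079
t 21.525 jawyaw 0.1536 left mm [-1.2  1.  -0.3] rotdeg [ 0.23  0.14 -0.02] F [-0.48  1.06 -3.54] w 0.00787119695057677
0.05 0.03 -0.00 0.03 -0.03 0.01
```

```bash
python3 -m crank '0 0 0 0 0 0.03 1; 0 0 0 0 0 0 1; 0 0 0 0 0 0 1' 8; python3 go.py .541 .157 .1577 .154 1; python3 -m crank '0 0 0 0 0 0 0.9; 0 0 0 0 0 0 0.8; 0 0 0 0 0 0 0.6; 0 0 0 0 0 0 0.4;0 0 0 0 0 0 0.2' 8; python3 go.py .541 .157 .1577 .154 1
```

```text
time: 21.9
position: [0.5423, 0.1556, 0.1577]
tool_rot: [0.65, 0.76, 0.0, 0.003]
ft_force: [-1.2, -0.0, 1.8]
grip_width: 0.008
t 21.9 jawyaw 0.1545 left mm [-1.3  1.4 -0. ] rotdeg [0.24 0.23 0.03] F [-1.24 -0.01  1.83] w 0.00796491564066134
0.05 0.05 0.01 0.04 -0.03 0.00
time: 22.52
position: [0.5441, 0.156, 0.1574]
tool_rot: [0.651, 0.759, 0.002, 0.004]
ft_force: [0.0, -0.7, 0.8]
grip_width: 0.0284
t 22.525 jawyaw 0.1543 left mm [-3.1  1.   0.3] rotdeg [0.45 0.21 0.01] F [ 0.04 -0.65  0.77] w 0.028417118864004557
0.09 0.04 0.00 0.04 -0.07 -0.01
```

```bash
python3 -m crank '0.09 0.04 0 0.04 -0.05 -0.02 0; 0 0 0 0 0 0 -0.3; 0 0 0 0 0 0 -0.6; 0 0 0 0 0 -0.02 -0.8; 0 0 0 0 0 -0.02 -1'; python3 go.py .541 .157 .1577 .154 1; python3 - <<'E'
from h import *
shot("side","side7"); crop("side7",235,195,305,300,7,"p7s")
E
```

```text
time: 23.15
position: [0.5419, 0.1575, 0.1599]
tool_rot: [0.651, 0.759, -0.0, -0.0]
ft_force: [0.2, 0.0, -0.8]
grip_width: 0.0757
t 23.15 jawyaw 0.1542 left mm [-0.9 -0.5 -2.2] rotdeg [-0.   -0.    0.01] F [ 0.19  0.04 -0.77] w 0.07573482224510626
-0.00 -0.00 0.00 -0.01 -0.03 0.05
```

View pics/p7s.png

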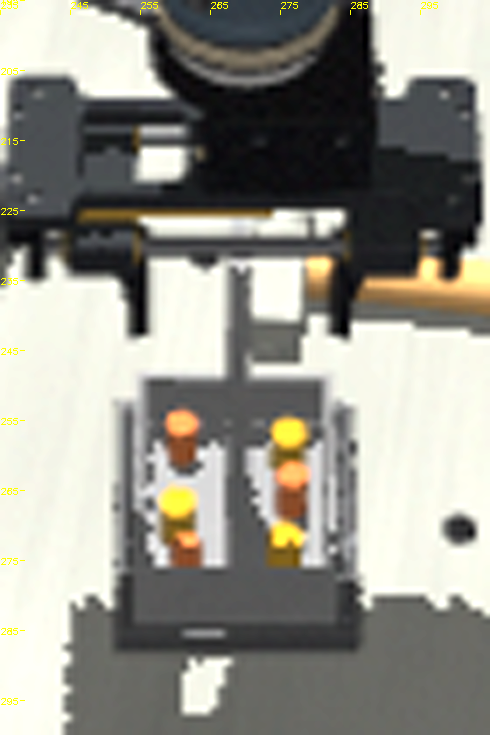

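The side picture shows the caddy upright inside the frame's lips, with the box centred between about pixels (253) and (284) and the fingers clear on both sides of the panel. Next I retreat straight up, then away.

```bash
python3 -m crank '0 0 0 0 -0.02 -0.3 -1; 0 0 0 0 0 -0.5 -1; 0 0 0 0 0 -0.8 -1; 0 0 0 0 0 -0.9 -1; 0 0 0 0 0 -0.9 -1'; python3 go.py .42 -.05 .32 .15 6
```

```text
time: 23.82
position: [0.5393, 0.1571, 0.3]
tool_rot: [0.651, 0.759, -0.002, -0.002]
ft_force: [0.9, 0.2, 0.5]
grip_width: 0.0868
t 23.825 jawyaw 0.1541 left mm [-119.3 -207.1   20. ] rotdeg [-0.32 -0.02  0.24] F [0.89 0.21 0.48] w 0.08684332746231856
-0.01 -0.00 0.01 -0.78 -0.62 -0.08
-0.01 -0.00 0.01 -0.78 -0.62 -0.08
-0.01 -0.00 0.01 -0.78 -0.62 -0.08
-0.01 -0.00 0.01 -0.78 -0.62 -0.08
-0.01 -0.00 0.01 -0.78 -0.62 -0.08
-0.01 -0.00 0.01 -0.78 -0.62 -0.08
```

```bash
python3 -m crank '0 0 0 -0.78 -0.62 -0.2 -1; 0 0 0 -0.78 -0.62 -0.1 -1; 0 0 0 -0.78 -0.62 -0.1 -1; 0 0 0 -0.78 -0.62 0 -1; 0 0 0 -0.7 -0.5 0 -1'; python3 -m crank '0 0 0 -0.8 -0.2 0 -1; 0 0 0 -0.8 0 0 -1; 0 0 0 -0.8 0 0 -1; 0 0 0 0 0 0 -1; 0 0 0 0 0 0 -1'; python3 - <<'E'
from ov import *
for k,n,w,z in(('s',"side",(235,205,305,300),6),('t',"top",(170,180,230,240),8)):
    c=shot(n,n+"8")
    f=np.array([.541,.157,0,.154])+np.array([-.0017,.0019,0,0])*(1 if k=='s' else -1); g=f.copy(); g[2]=.004
    crop(n+"8",*w,z,"p8"+k); crop(n+"8",*w,z,"o8"+k,L(c,g,cad,(0,255,0)))
for k in "st":
    cv2.imwrite(f"pics/r8{k}.png",np.hstack([cv2.imread(f"pics/{q}8{k}.png") for q in "po"])[:600,:960])
E
```

```text
time: 24.45
position: [0.4461, -0.015, 0.3251]
tool_rot: [0.648, 0.761, 0.003, 0.005]
ft_force: [0.4, -0.2, -0.6]
grip_width: 0.0865
time: 25.08
position: [0.4513, -0.1147, 0.3299]
tool_rot: [0.65, 0.76, 0.004, 0.008]
ft_force: [0.4, 0.9, 0.3]
grip_width: 0.087
```

View pics/top8.png

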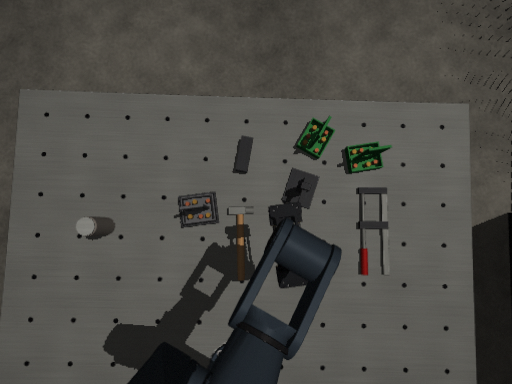

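View pics/side8.png

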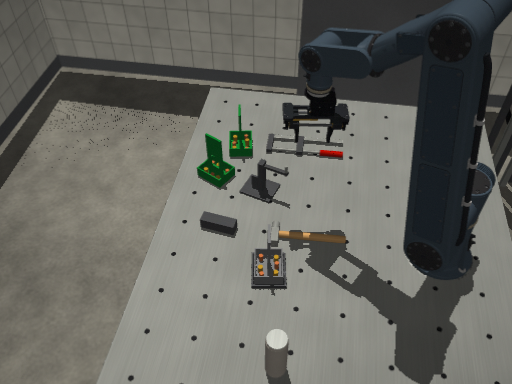

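View pics/o8s.png

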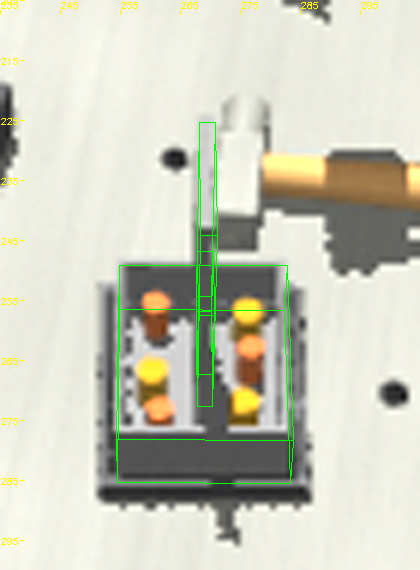

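View pics/o8t.png

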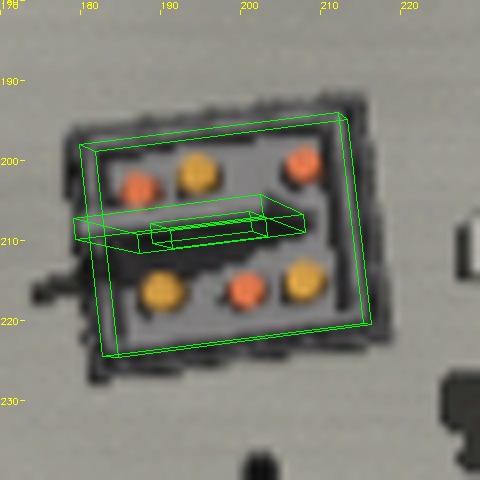

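```bash
python3 - <<'E'
from h import *
print(robot.hand_in()); o=robot.get_obs(); print(o["time"],o["ft_force"])
E
```

```text
the job is handed in; nothing more can be done
None
the job is handed in; nothing more can be done
```

The steel caddy is parked upright in the low frame, fully down inside the lips, and I let go and handed the job in at about 25 s.

- **Feeling for the stud:** I gripped the panel and probed in small nudges from a lift of 19 mm. Contact reached about 4 N sideways, and about 7 N for a moment when the window's edge rode on the tip. The tip came out at about 29 mm above the arm; the first camera estimate had been 23 to 25 mm.
- **Taking it off:** I drew it off to the open end at 30 to 32 mm of lift, with no sign of contact.
- **Parking:** It went down into the frame without touching the lips. At the end it settled on the floor at the expected tool height of 0.158 m, with only a few newtons of contact.
- **Last checks:** In both pictures the caddy matches the fully seated model to within about a pixel. The bystanders and the green look-alikes look unmoved, the hook stands empty, and the gripper was well clear.
- **Disagreements:** The two cameras differed by about 3.5 mm (frame in x and y, caddy in x), and I evened this out. The last force reading after hand-in was not available.

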